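# Turn the revolving bath caddy home and bolt it

### The job

Turn the revolving white bath tray anticlockwise, seen from above, by pushing one of its upright spokes, until the lug on its rim passes under the raised drop bolt and comes up against the steel stop post. Keep pressing so that the lug bears on the post with about 10 N for half a second (never over 22 N), then let go and push the drop bolt fully down behind the lug, without forcing it (15 N at most) should it land on the lug, so that the tray is locked. Keep the tray flat on its foot and leave the lota, mug, soap dish and heel scraper where they are.

Things in the scene. Friction and masses are not known exactly. Their poses are not given: they have to be found in the camera images.
- caddy_foot: Fixed grey round foot of the caddy, 190 mm across, with six small studs at z = 30 mm under the tray. Origin: on the turning axis, at the work surface. z up; +x points from the axis along a steel strap to the locking station (stop post and drop bolt) at the rim.
- station (a point): Top centre of the station's fixed steel upright, 172 mm from the axis on the foot's +x axis, z = 74 mm; the upright is 16 mm (radially) by 60 mm. From it a guide arm 24 mm wide (z = 58 to 72 mm) reaches inward at y = -15.5 mm of the foot to 127 mm from the axis and carries the bolt.
- tray: White round plastic tray, 250 mm diameter, 10 mm thick, 0.65 to 0.95 kg, loose on the foot, centred by a pin with 1 to 2 mm of play. Turns against sliding friction (about 3 to 6 N at a spoke's end), does not coast. Origin: centre of underside, z = 30 mm; z up, +x through the lug. Starts with the lug 50 to 125 degrees clockwise of the station; home when its x axis lines up with the foot's.
- hub (a point): Top centre of the tray's hub, 40 mm diameter, 55 mm above the tray's underside. From it three upright spokes (fins) 8 mm thick run out to 115 mm from the axis, at 60, 180 and 300 degrees anticlockwise from the lug. They stand on the tray's upper face (z = 40 mm), their tops at z = 81 mm. Axes as the tray's.
- stop_post: Steel stop post, part of the station, a block 36 mm (radially) by 16 mm, top at z = 60 mm, 128 to 164 mm from the turning axis. Origin: foot of the face that the lug meets, 146 mm from the axis, z = 10 mm. Axes as the foot's.
- stop_face (a point): Point on the face of the stop post that the lug comes up against, 138 mm from the turning axis, z = 35 mm. Axes as the foot's: the lug arrives from -y.
- lug_face (a point): Middle of the leading (anticlockwise) side of the lug, 138 mm from the tray's centre; lies on stop_face when home. The lug is a flat tab on the rim, 16 mm wide, 10 mm thick (z = 30 to 40 mm), out to 148 mm from the axis. Contact with the post is stiff: a millimetre more of push means tens of newtons. Axes as the tray's.
- lota: Bystander: aluminium lota (round-bellied pot), 94 mm across, 95 mm high. Origin under its centre.
- mug: Bystander: blue plastic mug, 86 mm across, 100 mm high, handle at its +y. Origin under its centre.
- soap_dish: Bystander: yellow soap dish with clip lid, 79 x 109 mm, 37 mm high. Origin under its centre.
- scraper: Bystander: flat steel heel scraper, 170 mm long along x, 10 mm high. Origin on its underside, 96 mm from the end of its handle.
- bolt (a joint): Drop bolt travel in m: 0 raised (as it starts), grows as it is pushed down, 0.018 fully down against its own end stop. It stays where it is left; sliding it takes about 3 N.
- bolt_top (a point): Centre of the flat top of the bolt's round steel knob, 28 mm diameter, z = 105 mm raised, 87 mm down. The upright bolt, 10 mm thick with tapered tip, is 138 mm from the foot's centre in x, -15.5 mm in y; raised, its tip is 5 mm above the lug. With the lug on the post it drops behind the lug with 2.5 mm to spare; with the lug some mm short it lands on it.

How it is judged (in metres and radians):
On the way, in this order (a step that is already met when the one before it is completed fails the run):
1. the lug bears on the stop post with 4 to 22 N for 0.3 s, the bolt still raised (contact force between tray and stop_post between 4 and 22 N and value of joint bolt below 0.003 m), for 0.3 s.
2. the bolt is pushed down behind the lug (y of lug_face in the frame of stop_face between -0.004 and 0.003 m and value of joint bolt above 0.0155 m), for 0.2 s.
At the end, for the whole second after the job is handed in: The lug is within 4 mm of the stop post's face, the bolt is at least 15.5 mm down (of 18) behind it, the tray lies flat on its foot (within 0.03 rad, centre within 5 mm) and at rest (all of step 2 and angle between tray's own z axis and vertical below 0.03 rad and linear speed of tray below 0.01 m/s and angular speed of tray below 0.05 rad/s and horizontal distance between tray and caddy_foot below 0.005 m); the robot touches nothing.
It fails at once if the lug is forced against the stop post (over 22 N) (contact force between tray and stop_post above 22 N).
It fails at once if the bolt is forced onto the tray (over 15 N) (contact force between bolt and tray above 15 N).
It fails at once if the tray is lifted or tipped (over 0.1 rad or 12 mm) (angle between tray's own z axis and vertical above 0.1 rad or height (world z) of tray above 0.042 m).
It fails at once if a bystander is moved more than 20 mm (distance of any of lota, mug, soap_dish, scraper from where it was at the start of the episode above 0.02 m).
It also fails if it takes over 64 s, if anything falls off the work surface, if the arm or the gripper's body presses on something with over 40 N, if the wrist force passes 120 N, or if a joint passes its speed limit or range.

### The arm

A 6-joint arm with a two-finger parallel gripper is mounted at the origin on the work surface. World frame = base frame: x ahead of the robot, y to its left, z up, the work surface at z = 0. Lengths are in m, angles in degrees, forces in N, time in s.
With the tool pointing down it reaches from about 0.4 to 0.825 m from the base axis. Payload 7 kg.
Tool frame: the origin (TCP) lies between the finger pads; the fingertips stand 19 mm ahead of it and the grasp point (between the pads) is the TCP; x points along the fingers, y is the direction in which the jaws open and shut, and the axes are right-handed (so a half turn about x gives the same grasp; the last joint's range is limited). The gripper opens to 88 mm and grips with 3 to 60 N. Pads are 19 mm wide; open, the fingers measure 130 mm over their backs; the gripper's body (78 mm by 193 mm) begins 47 mm behind the grasp point.
Start: joints at [-49.039, 20.546, 0.682, 0, -70.136, -16.507], TCP at [0.279, -0.614, 0.246] pointing down, gripper open.
Joint ranges: [-176.03, 176.03], [-82.01, 121.73], [-58.28, 71.71], [-173.87, 95.51], [-174.79, -0.11], [-173.66, 173.66]. Speed limits (degrees/s): [136.94, 136.94, 172.46, 180, 180, 180].

### API

Orientations are given as [roll, pitch, yaw] about the fixed x, y, z axes, in that order (R = Rz(yaw) Ry(pitch) Rx(roll)).
In Python, from plant import * gives the robot as it stands.
- The arm moves only by the tool step_arm, never from a script. Its argument "steps" is a list of rows, each a list of 2 entries, a list of its own where there are three numbers: the shift along the tool's x, y, z in units of 0.02 m (1.0 is 0.02 m), then the turn about the tool's x in units of 6 degrees (1.0 is 6 degrees). A call has 1 to 20 rows; each row shifts and turns the commanded pose from where the row before left it, along the tool's axes as they then stand; what a row does not reach is not made up. A row lasts 1/12 s, in which the tool goes at most 41.7 mm and 7.16 degrees, less where a joint would pass 70% of its speed; a pose out of reach is approached as far as the arm can. A call with a number of a shift or a turn outside -1 to 1 is refused whole. A call with a gripper value outside its range is refused whole. "fingers" is the closure, from 0 (fully open) to 1 (shut), set as the call begins (left out, the last holds). The fingers move at their own pace and stop on an object; "grip_force" is the grip in N (left out, the last holds). Time passes only in rows, so rows that do not move let the fingers close. It gives the time, the measured TCP pose, the force and the opening at its end, in the units of the state.
- get_state(): the state, without advancing time (a new reading comes with each control period).
- capture(name): name is "scene" or "top"; returns the picture (480x640x3 uint8, blue, green, red); there is no depth.
- camera_model(name): a dict with "intrinsics" (3x3 intrinsics, pixels), "dist_coeffs" ([k1, k2, p1, p2, k3] as OpenCV has them; the pictures are not rectified), "rvec" (rotation vector, rad) and "tvec" (3), from world to camera coordinates, as OpenCV has them. Camera axes: x right, y down, z forward; pixel columns grow to the right and rows downward; lengths in m; the calibration is good to about 2 mm. A picture is of the moment at which its call begins. camera_model takes no time and is no camera call.
- close_job(): hands the job in, once; it reports no verdict.
The state is a dict: "time_s": time; "joints": joint angles; "qd": joint speeds; "joint_torque": joint torques, N m; "tcp_pos": TCP position; "eef_rot": TCP orientation; "contact_force": force on the tool from outside, world axes, zero at the start; "moment": the same for the moment, N m; "gripper_width": finger opening in m.
Only numpy, scipy, OpenCV 4.12 (cv2) and the standard library are available. Lean on these libraries where they do the work, as an engineer would, in place of code of your own. Each camera call takes 0.05 s, during which the arm holds its last target.

## Working session

There is one attempt and no reset: what is moved stays moved. The work goes in short steps, Python scripts to look and compute and a tool call to move; the robot and the scene stay as the last step left them, time stands still between calls to the robot, and variables do not carry over. Pictures are saved under pics/ and viewed, and the job is handed in when it is done.

Besides the shell and the picture viewer there is one more tool, called after "Emit:" in YAML: its name, and indented under it one key for each argument. step_arm: Moves the arm, as the interface text tells. Its arguments: {"type":"object","properties":{"steps":{"type":"array","items":{"type":"array"}},"fingers":{"type":"number"},"grip_force":{"type":"number"}},"required":["steps"]}

```bash
mkdir -p pics; ls; python3 - <<'E'
from plant import *
import cv2
print(get_state())
for n in("scene","top"):
    cv2.imwrite(f"pics/{n}0.png",capture(n)); print(camera_model(n))
E
```

```text
pics
{'time_s': 0.0, 'joints': array([-4.90395995e+01,  2.05923318e+01,  6.33589464e-01, -1.73856960e-02,
       -7.01372793e+01, -1.65088290e+01]), 'qd': array([-0.09158038, -0.04057372, -0.02790369,  0.00520212, -0.01729145,
       -0.09235959]), 'joint_torque': array([ 5.87777195e-04, -5.82728219e+01,  2.93044764e+01,  6.99717119e+00,
        6.77403106e-03, -1.44848550e-04]), 'tcp_pos': array([ 0.27919051, -0.61404873,  0.24461976]), 'eef_rot': array([ 96.85053517,  89.90259691, 121.29618585]), 'contact_force': array([ 0.14003098, -0.38464756,  0.13136829]), 'moment': array([-0.02299851,  0.02967732,  0.08330825]), 'gripper_width': 0.08757508287589462}
{'intrinsics': array([[444.29511033,   0.        , 316.63638171],
       [  0.        , 444.29511033, 233.30101054],
       [  0.        ,   0.        ,   1.        ]]), 'dist_coeffs': array([-0.05940308,  0.        ,  0.        ,  0.        ,  0.        ]), 'rvec': array([ 2.38464297,  0.64516791, -0.21723305]), 'tvec': array([-0.44018466, -0.1425953 ,  1.37624703])}
{'intrinsics': array([[450.00907961,   0.        , 324.48831969],
       [  0.        , 450.00907961, 244.77935325],
       [  0.        ,   0.        ,   1.        ]]), 'dist_coeffs': array([-0.04649109,  0.        ,  0.        ,  0.        ,  0.        ]), 'rvec': array([ 2.17748769, -2.15447008,  0.12274947]), 'tvec': array([-0.03850255,  0.53060833,  0.98294162])}
```

View pics/scene0.png

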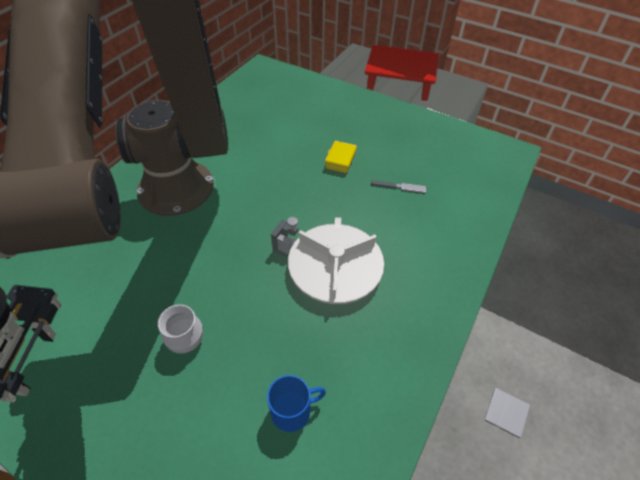

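View pics/top0.png

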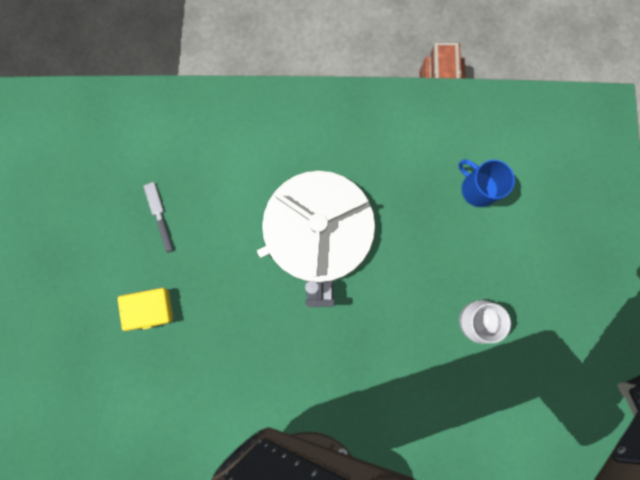

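```bash
cat > h.py <<'E'
from plant import *
import cv2, numpy as np
def ray(n,px):
    m=camera_model(n);K=m["intrinsics"];u=cv2.undistortPoints(np.array([[px]],float),K,m["dist_coeffs"])[0,0]
    R=cv2.Rodrigues(m["rvec"])[0];return -R.T@m["tvec"],R.T@np.array([u[0],u[1],1])
def at(n,px,z):
    c,d=ray(n,px);return c+d*(z-c[2])/d[2]
def proj(n,P):
    m=camera_model(n);return cv2.projectPoints(np.array(P,float).reshape(-1,3),m["rvec"],m["tvec"],m["intrinsics"],m["dist_coeffs"])[0][:,0]
E
python3 - <<'E'
from h import *
for n,(x,y,w,h) in {"top":(250,160,140,155),"scene":(260,205,135,105)}.items():
    I=cv2.imread(f"pics/{n}0.png")[y:y+h,x:x+w]; s=600//h if n=="top" else 5
    s=min(s,5) ; s=3.8 if n=="top" else 5.5
    cv2.imwrite(f"pics/{n}0c.png",cv2.resize(I,None,fx=s,fy=s,interpolation=cv2.INTER_CUBIC))
E
```

```text
(no output)
```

View pics/top0c.png

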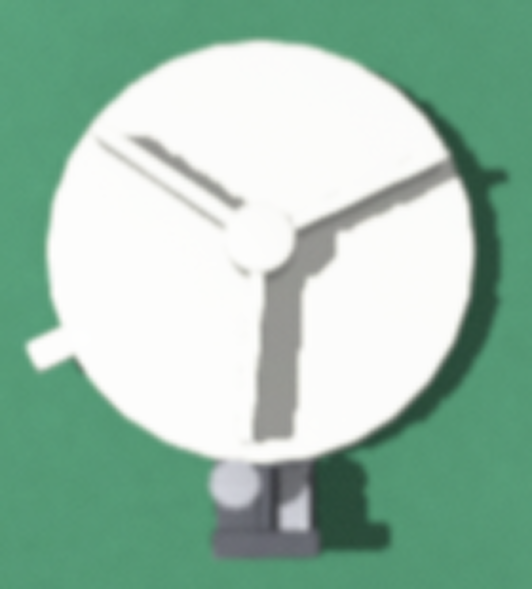

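View pics/scene0c.png

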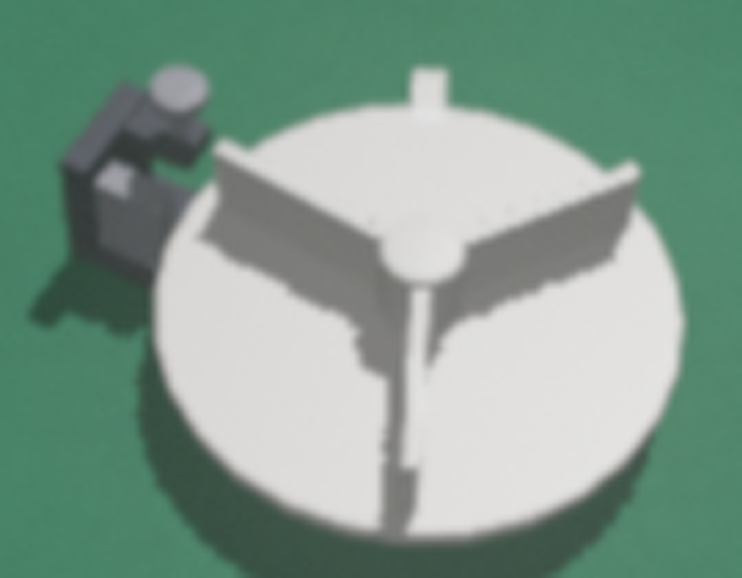

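```bash
python3 - <<'E'
from h import *
T=lambda u,v:(250+(u+.5)/3.8-.5,160+(v+.5)/3.8-.5)
S=lambda u,v:(260+(u+.5)/5.5-.5,205+(v+.5)/5.5-.5)
r=lambda a:np.round(a,4)
print("hub",r(at("top",T(260,238),.085)),r(at("scene",S(424,245),.085)))
print("knob",r(at("top",T(235,483),.105)),r(at("scene",S(180,88),.105)))
print("upr ends",r(at("top",T(213,542),.074)),r(at("top",T(319,542),.074)))
print("lug",r(at("top",T(32,360),.040)),r(at("scene",S(429,70),.040)))
print("spoke60",r(at("scene",S(220,146),.081)),"spoke180",r(at("scene",S(410,465),.081)),"s300",r(at("scene",S(634,170),.081)))
I=cv2.imread("pics/top0.png");m=(I.min(2)>215).astype(np.uint8);m=cv2.morphologyEx(m,cv2.MORPH_CLOSE,np.ones((9,9)))
c=max(cv2.findContours(m,cv2.RETR_EXTERNAL,cv2.CHAIN_APPROX_NONE)[0],key=cv2.contourArea)[:,0]
P=np.array([at("top",p,.04)[:2] for p in c])
g=np.ones(len(P),bool)
for _ in range(8):
    A=np.c_[2*P[g],np.ones(g.sum())];s=np.linalg.lstsq(A,(P[g]**2).sum(1),rcond=None)[0];R=np.sqrt(s[2]+s[:2]@s[:2]);e=np.linalg.norm(P-s[:2],axis=1)-R;g=abs(e)<.003
print("disc",s[:2],R,g.mean())
E
```

```text
hub [ 0.5731 -0.0185  0.085 ] [ 0.5751 -0.0149  0.085 ]
knob [ 0.4354 -0.0068  0.105 ] [ 0.4376 -0.0053  0.105 ]
upr ends [0.4029 0.0058 0.074 ] [ 0.4036 -0.0533  0.074 ]
lug [0.5068 0.1145 0.04  ] [0.5092 0.1162 0.04  ]
spoke60 [ 0.4617 -0.0094  0.081 ] spoke180 [ 0.6254 -0.1199  0.081 ] s300 [0.6385 0.0777 0.081 ]
disc [ 0.5739072  -0.01770174] 0.12314703939037155 0.8996960486322189
```

```bash
python3 - <<'E'
from h import *
from scipy.spatial.transform import Rotation as Ro
s=get_state();R=Ro.from_euler('xyz',s["eef_rot"],degrees=True).as_matrix();print(R.round(3))
for k in (1,2):print(np.degrees(np.arctan2(R[1,k],R[0,k])))
for n,p,z in (("soap",(145,310),.037),("lota",(486,322),.09),("mug",(490,180),.1)):print(n,at("top",p,z))
E
```

```text
[[-0.001 -0.414  0.91 ]
 [ 0.001  0.91   0.414]
 [-1.     0.001 -0.   ]]
114.4485845434448
24.448595890408754
soap [0.38065763 0.36276894 0.037     ]
lota [ 0.36536801 -0.37235189  0.09      ]
mug [ 0.66675131 -0.3861303   0.1       ]
```

Emit:
step_arm:
  fingers: 1
  grip_force: 20
  steps:
    - [[0,0.66,0.96],0]
    - [[0,0.66,0.96],0]
    - [[0,0.66,0.96],0]
    - [[0,0.66,0.96],0]
    - [[0,0.66,0.96],0]
    - [[0,0.66,0.96],0]
    - [[0,0.66,0.96],0]
    - [[0,0.66,0.96],0]
    - [[0,0.66,0.96],0]
    - [[0,0.66,0.96],0]
    - [[0,0.66,0.96],0]
    - [[0,0.66,0.96],0]
    - [[0,0.66,0.96],0]
    - [[0,0.66,0.96],0]
    - [[0,0.66,0.96],0]
    - [[0,0.66,0.96],0]
    - [[0,0.66,0.96],0]
    - [[0,0.66,0.96],0]
    - [[0,0.66,0.96],0]
    - [[0,0.66,0.96],0]

```text
time_s: 1.77
tcp_pos: [0.5199, -0.214, 0.2453]
eef_rot: [133.8, 90.0, 158.2]
contact_force: [-0.8, -0.5, 0.6]
gripper_width: 0.0007
```

Emit:
step_arm:
  steps:
    - [[0,0.66,0.96],0]
    - [[0,0.66,0.96],0]
    - [[0,0.66,0.96],0]
    - [[0,0.66,0.96],0]
    - [[0,0.66,0.96],0]
    - [[0,0,0],0]
    - [[0,0,0],0]
    - [[0,0,0],0]

```text
time_s: 2.43
tcp_pos: [0.5793, -0.1154, 0.2451]
eef_rot: [155.5, 89.9, -180.0]
contact_force: [-0.2, 0.3, -0.4]
gripper_width: 0.0005
```

```bash
python3 - <<'E'
from h import *
cv2.imwrite("pics/a.png",capture("top"));s=get_state();print(s)
E
```

```text
{'time_s': 2.4833, 'joints': array([ 7.64456700e+00,  1.27006681e+01, -1.03237800e+01, -2.46316665e-03,
       -6.70162443e+01, -7.32039188e+01]), 'qd': array([-0.47165461, -0.29558743,  0.08247276, -0.0435669 ,  0.07197432,
       -0.10583552]), 'joint_torque': array([ 5.26548252e-01, -4.63602662e+01,  2.87024260e+01,  6.81086048e+00,
       -5.18597639e-02, -1.63877896e-03]), 'tcp_pos': array([ 0.57922426, -0.11576197,  0.24530651]), 'eef_rot': array([ 160.0153152 ,   89.95924438, -175.54499917]), 'contact_force': array([-0.65600366, -0.36852765, -0.04463056]), 'moment': array([-0.04750019,  0.03464287, -0.01864086]), 'gripper_width': 0.0005530054823577299}
```

View pics/a.png

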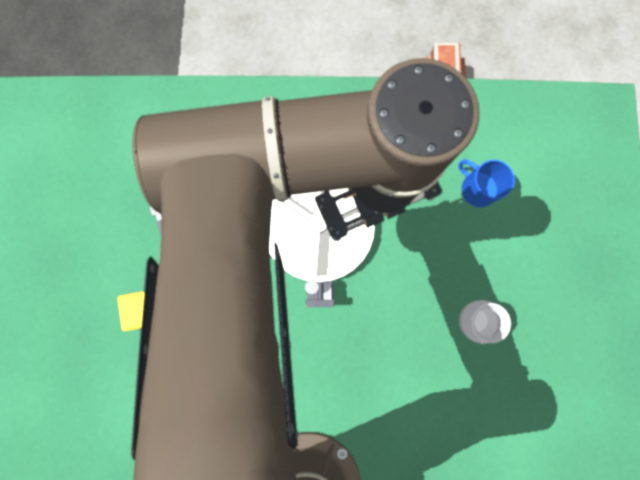

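Emit:
step_arm:
  steps:
    - [[1,0,0],0]
    - [[1,0,0],0]
    - [[1,0,0],0]
    - [[1,0,0],0]
    - [[1,0,0],0]
    - [[1,0,0],0]
    - [[1,0,0],0]
    - [[1,0,0],0]
    - [[0.5,0,0],0]
    - [[0,0,0],0]
    - [[0,0,0],0]
    - [[0,0,0],0]

```text
time_s: 3.48
tcp_pos: [0.5805, -0.1157, 0.0768]
eef_rot: [-29.1, 89.9, -4.7]
contact_force: [0.4, -0.0, -0.3]
gripper_width: 0.0005
```

```bash
python3 - <<'E'
from h import *
I=capture("scene")[190:330,240:440];cv2.imwrite("pics/b.png",cv2.resize(I,None,fx=4,fy=4,interpolation=cv2.INTER_CUBIC))
E
```

```text
(no output)
```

View pics/b.png

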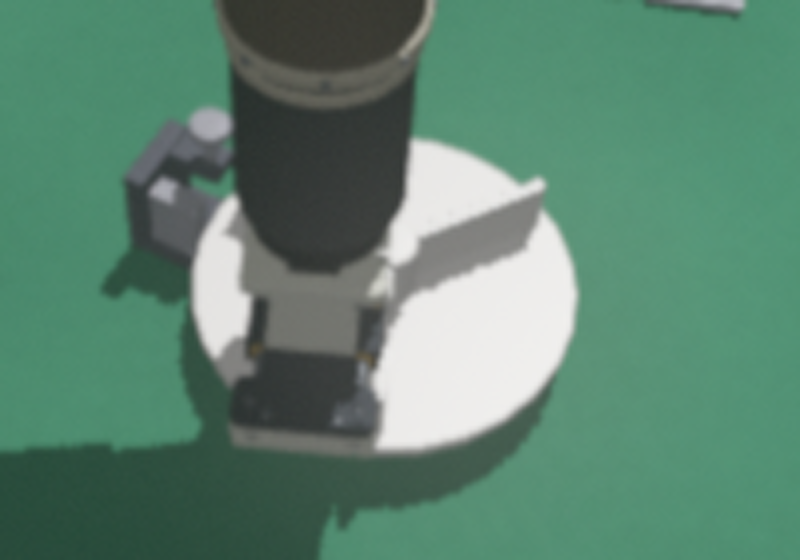

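Emit:
step_arm:
  steps:
    - [[0,0,0.3],0]
    - [[0,0,0.3],0]
    - [[0,0,0.2],0]
    - [[0,0,0.1],0]
    - [[0,0,0.1],0]
    - [[0,0,0],0]

```text
time_s: 4.03
tcp_pos: [0.5983, -0.1068, 0.0755]
eef_rot: [-156.4, 90.0, -131.9]
contact_force: [-0.0, -0.7, -0.4]
gripper_width: 0.0005
```

Emit:
step_arm:
  steps:
    - [[0,0,0.1],0]
    - [[0,0,0],0]

```text
time_s: 4.2
tcp_pos: [0.5999, -0.1061, 0.0755]
eef_rot: [-168.0, 90.0, -143.6]
contact_force: [-0.6, 0.3, 0.2]
gripper_width: 0.0004
```

Emit:
step_arm:
  steps:
    - [[0,0,0.1],0]
    - [[0,0,0],0]

```text
time_s: 4.37
tcp_pos: [0.6016, -0.1054, 0.0755]
eef_rot: [173.4, 90.0, -162.1]
contact_force: [0.3, -0.2, -0.4]
gripper_width: 0.0004
```

Emit:
step_arm:
  steps:
    - [[0,0,0.1],0]
    - [[0,0,0],0]

```text
time_s: 4.53
tcp_pos: [0.6028, -0.1049, 0.0754]
eef_rot: [169.4, 89.9, -166.2]
contact_force: [-2.5, -1.0, 1.5]
gripper_width: 0.0006
```

Emit:
step_arm:
  steps:
    - [[0,-0.03,0.24],-0.5]
    - [[0,-0.03,0.24],-0.5]
    - [[0,-0.03,0.24],-0.5]
    - [[0,-0.03,0.24],-0.5]
    - [[0,-0.03,0.24],-0.5]
    - [[0,-0.03,0.24],-0.5]
    - [[0,-0.03,0.24],-0.5]
    - [[0,-0.03,0.24],-0.5]

```text
time_s: 5.2
tcp_pos: [0.636, -0.0883, 0.0754]
eef_rot: [160.1, 89.8, -151.3]
contact_force: [-4.5, -8.2, 2.4]
gripper_width: 0.0001
```

```bash
cat >> h.py <<'E'
from scipy.spatial.transform import Rotation as Ro
def rep():
    s=get_state();R=Ro.from_euler('xyz',s["eef_rot"],degrees=True).as_matrix()
    C=np.array([.574,-.017]);d=s["tcp_pos"][:2]-C
    yz=np.degrees(np.arctan2(R[1,2],R[0,2]))
    r=np.hypot(*d);f=s["contact_force"]
    print(s["time_s"],"yawz",yz.round(2),"r",r.round(4),"ang",np.degrees(np.arctan2(d[1],d[0])).round(2),"z",s["tcp_pos"][2],"f tool",(R.T@f).round(2))
E
python3 - <<'E'
from h import *
rep();cv2.imwrite("pics/c.png",cv2.resize(capture("scene")[190:330,240:440],None,fx=4,fy=4,interpolation=cv2.INTER_CUBIC))
E
```

```text
5.2 yawz 48.56 r 0.0945 ang -48.97 z 0.07542956844542514 f tool [-2.38 -2.02 -9.14]
```

View pics/c.png

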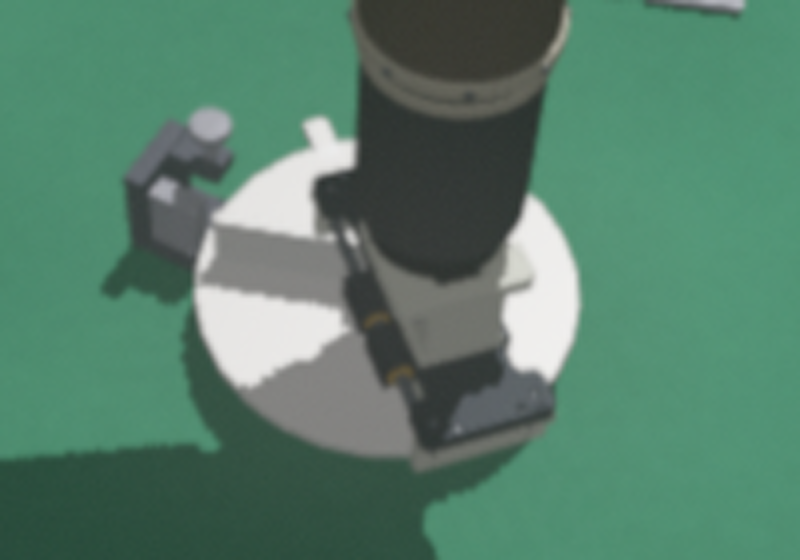

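Emit:
step_arm:
  steps:
    - [[0,-0.03,0.24],-0.5]
    - [[0,-0.03,0.24],-0.5]
    - [[0,-0.03,0.24],-0.5]
    - [[0,-0.03,0.24],-0.5]
    - [[0,-0.03,0.24],-0.5]
    - [[0,-0.03,0.24],-0.5]
    - [[0,-0.03,0.24],-0.5]
    - [[0,-0.03,0.24],-0.5]
    - [[0,-0.02,0.12],-0.25]
    - [[0,0,0],0]

```text
time_s: 6.08
tcp_pos: [0.6614, -0.0548, 0.0753]
eef_rot: [130.1, 89.9, -155.8]
contact_force: [-2.9, -2.7, 2.0]
gripper_width: 0.0006
```

```bash
python3 - <<'E'
from h import *
rep();cv2.imwrite("pics/d.png",cv2.resize(capture("scene")[205:305,255:395],None,fx=5.5,fy=5.5,interpolation=cv2.INTER_CUBIC))
cv2.imwrite("pics/d2.png",cv2.resize(capture("top")[160:315,250:390],None,fx=3.8,fy=3.8,interpolation=cv2.INTER_CUBIC))
rep()
E
```

```text
6.0833 yawz 74.02 r 0.0953 ang -23.39 z 0.07533857002050369 f tool [-2.02  2.07 -3.36]
6.1833 yawz 73.9 r 0.0953 ang -23.36 z 0.07536815907716353 f tool [-1.08  1.53 -5.34]
```

View pics/d.png

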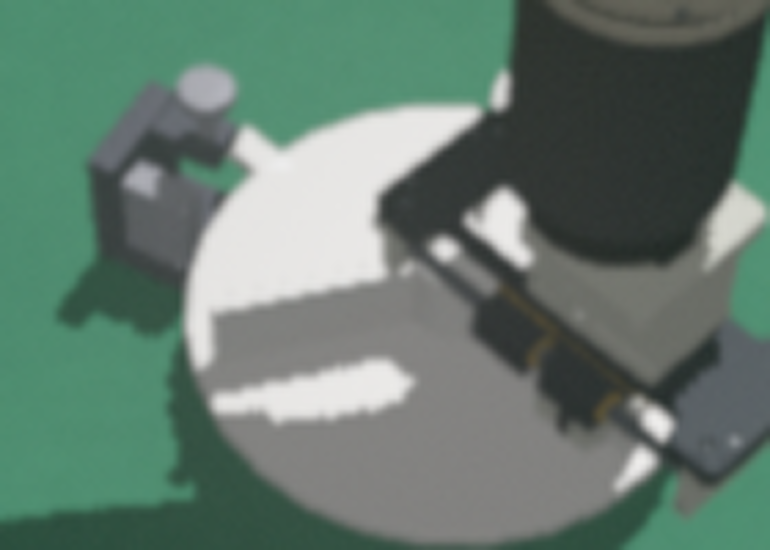

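View pics/d2.png

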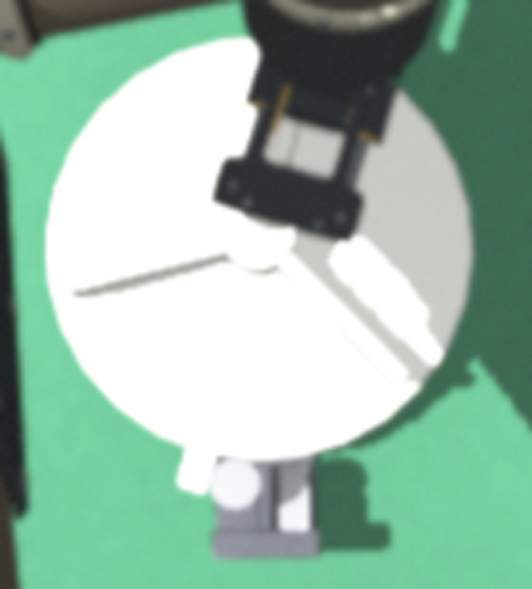

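```bash
python3 - <<'E'
from h import *
T=lambda u,v:(250+(u+.5)/3.8-.5,160+(v+.5)/3.8-.5)
for p,z in (((191.5,488.5),.04),((235,483),.105),((260,245),.085)):
    q=at("top",T(*p),z)[:2]; d=q-[.574,-.017]; print(q.round(4),np.hypot(*d).round(4),np.degrees(np.arctan2(d[1],d[0])).round(2))
E
```

```text
[0.433 0.02 ] 0.1458 165.28
[ 0.4354 -0.0068] 0.139 175.79
[ 0.5691 -0.0185] 0.0051 -162.73
```

Emit:
step_arm:
  steps:
    - [[0,-0.02,0.165],-0.33]
    - [[0,-0.02,0.165],-0.33]
    - [[0,-0.02,0.165],-0.33]
    - [[0,-0.02,0.165],-0.33]
    - [[0,-0.02,0.165],-0.33]
    - [[0,-0.02,0.165],-0.33]
    - [[0,0,0],0]

```text
time_s: 6.77
tcp_pos: [0.668, -0.0356, 0.0753]
eef_rot: [120.7, 89.9, -153.4]
contact_force: [-3.2, -2.5, 1.3]
gripper_width: 0.0004
```

```bash
python3 - <<'E'
from h import *
rep()
cv2.imwrite("pics/e2.png",cv2.resize(capture("top")[160:315,250:390],None,fx=3.8,fy=3.8,interpolation=cv2.INTER_CUBIC))
rep()
E
```

```text
6.7667 yawz 85.9 r 0.0958 ang -11.17 z 0.07532897628675111 f tool [-1.32  2.99 -2.69]
6.8167 yawz 85.78 r 0.0958 ang -11.15 z 0.07532661329135865 f tool [-0.49  2.23 -3.17]
```

View pics/e2.png

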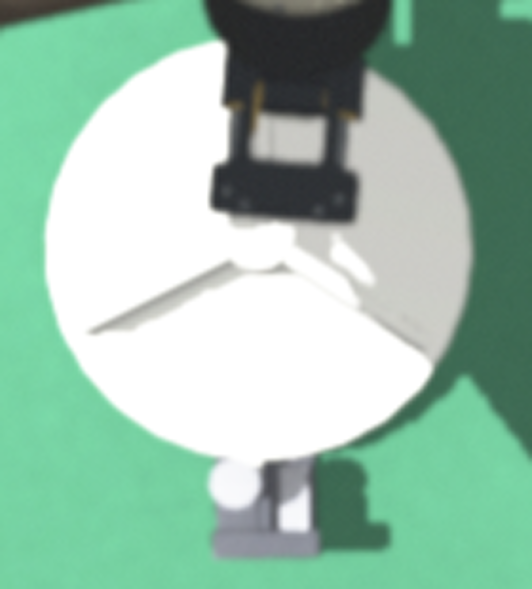

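Emit:
step_arm:
  steps:
    - [[0,-0.005,0.04],-0.08]
    - [[0,-0.005,0.04],-0.08]
    - [[0,-0.005,0.04],-0.08]
    - [[0,-0.005,0.04],-0.08]

```text
time_s: 7.15
tcp_pos: [0.6686, -0.0329, 0.0754]
eef_rot: [131.0, 89.9, -141.3]
contact_force: [-2.6, -5.7, 0.3]
gripper_width: 0.0005
```

```bash
python3 -c "
from h import *
rep()"
```

```text
7.15 yawz 87.7 r 0.0959 ang -9.56 z 0.07535725700133479 f tool [-0.33  2.33 -5.79]
```

Emit:
step_arm:
  steps:
    - [[0,0,0.02],-0.04]
    - [[0,0,0.02],-0.04]

```text
time_s: 7.32
tcp_pos: [0.6687, -0.0321, 0.0754]
eef_rot: [135.7, 89.9, -136.2]
contact_force: [-2.4, -5.6, -0.7]
gripper_width: 0.0001
```

```bash
python3 -c "
from h import *
rep()"
```

```text
7.3167 yawz 88.17 r 0.0959 ang -9.06 z 0.07539272087902114 f tool [ 0.7   2.18 -5.64]
```

Emit:
step_arm:
  steps:
    - [[0,0,0.02],-0.04]
    - [[0,0,0.02],-0.04]

```text
time_s: 7.48
tcp_pos: [0.6688, -0.0313, 0.0754]
eef_rot: [140.8, 90.0, -130.5]
contact_force: [-2.0, -5.5, -0.3]
gripper_width: 0.0005
```

```bash
python3 -c "
from h import *
rep()"
```

```text
7.4833 yawz 88.64 r 0.0959 ang -8.56 z 0.07538783824223376 f tool [ 0.34  1.82 -5.56]
```

Emit:
step_arm:
  steps:
    - [[0,0,0.02],-0.04]
    - [[0,0,0.02],-0.04]

```text
time_s: 7.65
tcp_pos: [0.669, -0.0304, 0.0754]
eef_rot: [157.4, 90.0, -113.5]
contact_force: [-1.5, -5.8, -0.5]
gripper_width: 0.0004
```

Emit:
step_arm:
  steps:
    - [[0,0,0.01],-0.02]
    - [[0,0,0.01],-0.02]

```text
time_s: 7.82
tcp_pos: [0.669, -0.03, 0.0754]
eef_rot: [157.7, 90.0, -112.9]
contact_force: [-1.1, -6.1, -0.7]
gripper_width: 0.0002
```

Emit:
step_arm:
  steps:
    - [[0,0,0.01],-0.02]
    - [[0,0,0.01],-0.02]

```text
time_s: 7.98
tcp_pos: [0.669, -0.0296, 0.0754]
eef_rot: [166.7, 90.0, -103.7]
contact_force: [-1.3, -6.2, -0.8]
gripper_width: 0.0004
```

Emit:
step_arm:
  steps:
    - [[0,0,0.01],-0.02]
    - [[0,0,0.01],-0.02]

```text
time_s: 8.15
tcp_pos: [0.669, -0.0292, 0.0754]
eef_rot: [174.7, 90.0, -95.4]
contact_force: [-0.8, -6.2, -0.6]
gripper_width: 0.0004
```

Emit:
step_arm:
  steps:
    - [[0,0,0.01],-0.02]
    - [[0,0,0.01],-0.02]

```text
time_s: 8.32
tcp_pos: [0.6691, -0.0288, 0.0754]
eef_rot: [-172.7, 90.0, -82.6]
contact_force: [-1.2, -5.4, -1.1]
gripper_width: 0.0009
```

Emit:
step_arm:
  steps:
    - [[0,0,0.01],-0.02]
    - [[0,0,0.01],-0.02]

```text
time_s: 8.48
tcp_pos: [0.6691, -0.0284, 0.0754]
eef_rot: [-165.9, 90.0, -75.6]
contact_force: [-0.7, -5.8, -0.1]
gripper_width: 0.0004
```

Emit:
step_arm:
  steps:
    - [[0,0,0.01],-0.02]
    - [[0,0,0.01],-0.02]

```text
time_s: 8.65
tcp_pos: [0.6692, -0.0279, 0.0754]
eef_rot: [-146.8, 90.0, -56.2]
contact_force: [-0.7, -5.7, -0.6]
gripper_width: 0.0005
```

Emit:
step_arm:
  steps:
    - [[0,0,0.01],-0.02]
    - [[0,0,0.01],-0.02]

```text
time_s: 8.82
tcp_pos: [0.6692, -0.0277, 0.0754]
eef_rot: [-163.7, 90.0, -72.9]
contact_force: [-0.9, -6.8, -1.5]
gripper_width: 0.0005
```

Emit:
step_arm:
  steps:
    - [[0,0,0.01],-0.01]

```text
time_s: 8.9
tcp_pos: [0.6693, -0.0277, 0.0755]
eef_rot: [-161.1, 90.0, -70.2]
contact_force: [-0.2, -8.1, -1.5]
gripper_width: 0.0004
```

Emit:
step_arm:
  steps:
    - [[0,0,0.01],0]

```text
time_s: 8.98
tcp_pos: [0.6692, -0.0276, 0.0755]
eef_rot: [-173.4, 89.9, -82.5]
contact_force: [-0.1, -9.1, -1.2]
gripper_width: 0.0005
```

Emit:
step_arm:
  steps:
    - [[0,0,0.01],0]

```text
time_s: 9.07
tcp_pos: [0.6692, -0.0276, 0.0755]
eef_rot: [-175.7, 89.9, -84.9]
contact_force: [-1.0, -8.6, 0.3]
gripper_width: 0.0002
```

Emit:
step_arm:
  steps:
    - [[0,0,0.01],0]
    - [[0,0,0.01],0]

```text
time_s: 9.23
tcp_pos: [0.6692, -0.0274, 0.0755]
eef_rot: [-179.9, 89.9, -89.1]
contact_force: [-0.2, -10.5, -0.9]
gripper_width: 0.0007
```

Emit:
step_arm:
  steps:
    - [[0,0,0.01],0]
    - [[0,0,0.01],0]

```text
time_s: 9.4
tcp_pos: [0.6692, -0.0273, 0.0755]
eef_rot: [177.8, 89.9, -91.4]
contact_force: [-0.3, -12.4, -1.9]
gripper_width: 0.0006
```

Emit:
step_arm:
  steps:
    - [[0,0,0.01],0]
    - [[0,0,0.01],0]

```text
time_s: 9.57
tcp_pos: [0.6692, -0.0272, 0.0756]
eef_rot: [177.6, 89.9, -91.6]
contact_force: [0.9, -12.5, -1.7]
gripper_width: 0.0006
```

Emit:
step_arm:
  steps:
    - [[0,0,0.01],0]
    - [[0,0,0.01],0]
    - [[0,0,0.01],0]
    - [[0,0,0],0]

```text
time_s: 9.9
tcp_pos: [0.6691, -0.0271, 0.0756]
eef_rot: [174.0, 89.9, -95.2]
contact_force: [0.2, -13.5, -1.5]
gripper_width: 0.0004
```

Emit:
step_arm:
  steps:
    - [[0,0,0.01],0]
    - [[0,0,0.01],0]
    - [[0,0,0.01],0]
    - [[0,0,0],0]

```text
time_s: 10.23
tcp_pos: [0.6691, -0.0269, 0.0757]
eef_rot: [173.5, 89.8, -95.7]
contact_force: [0.5, -16.3, -0.2]
gripper_width: 0.0004
```

Emit:
step_arm:
  steps:
    - [[0,0,0.01],0]
    - [[0,0,0.01],0]
    - [[0,0,0.01],0]
    - [[0,0,0],0]
    - [[0,0,0],0]
    - [[0,0,0],0]
    - [[0,0,0],0]

```text
time_s: 10.82
tcp_pos: [0.6691, -0.0267, 0.0757]
eef_rot: [170.7, 89.8, -98.4]
contact_force: [-0.1, -18.1, 0.3]
gripper_width: 0.0007
```

Emit:
step_arm:
  steps:
    - [[0,0,0],0]
    - [[0,0,0],0]
    - [[0,0,0],0]
    - [[0,0,0],0]
    - [[0,0,0],0]
    - [[0,0,0],0]

```text
time_s: 11.32
tcp_pos: [0.6691, -0.0267, 0.0757]
eef_rot: [171.1, 89.8, -98.1]
contact_force: [0.7, -17.5, -1.5]
gripper_width: 0.0006
```

```bash
python3 - <<'E'
from h import *
rep()
cv2.imwrite("pics/f.png",cv2.resize(capture("scene")[205:305,255:395],None,fx=5.5,fy=5.5,interpolation=cv2.INTER_CUBIC))
rep()
E
```

```text
11.3167 yawz 90.85 r 0.0956 ang -5.82 z 0.0757186233187195 f tool [  1.6   -0.48 -17.5 ]
11.3667 yawz 90.84 r 0.0956 ang -5.8 z 0.07572712612291935 f tool [  0.77  -0.56 -17.31]
```

View pics/f.png

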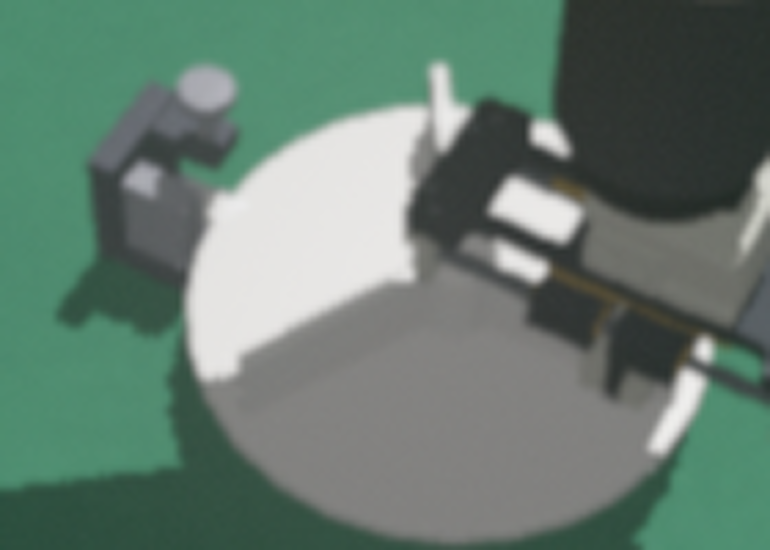

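Emit:
step_arm:
  steps:
    - [[0,0,-0.1],0]
    - [[0,0,-0.2],0]
    - [[0,0,-0.5],0]
    - [[0,0,-0.6],0]
    - [[-0.5,0,0],0]
    - [[-1,0,0],0]
    - [[-1,0,0],0]
    - [[-1,0,0],0]
    - [[-1,0,0],0]
    - [[-0.5,0,0],0]
    - [[0,0,0],0]
    - [[0,0,0],0]

```text
time_s: 12.37
tcp_pos: [0.6696, -0.0513, 0.176]
eef_rot: [-63.0, 89.9, 27.9]
contact_force: [0.1, -0.0, -0.4]
gripper_width: 0.0003
```

```bash
python3 - <<'E'
from h import *
rep()
cv2.imwrite("pics/g.png",cv2.resize(capture("top")[160:315,250:390],None,fx=3.8,fy=3.8,interpolation=cv2.INTER_CUBIC))
cv2.imwrite("pics/g1.png",cv2.resize(capture("scene")[205:305,255:395],None,fx=5.5,fy=5.5,interpolation=cv2.INTER_CUBIC))
s=get_state();R=Ro.from_euler('xyz',s["eef_rot"],degrees=True).as_matrix();print(R.round(3),s["tcp_pos"],s["joints"])
E
```

```text
12.3667 yawz 90.91 r 0.1016 ang -19.73 z 0.17603770668537053 f tool [ 0.35 -0.1  -0.  ]
[[-0.002 -1.    -0.016]
 [ 0.    -0.016  1.   ]
 [-1.     0.002  0.   ]] [ 0.66878447 -0.05137442  0.17436044] [ 1.22060339e+01  2.29811878e+01 -5.22966317e+00 -3.38995200e-02
 -6.18777910e+01 -1.12748226e+01]
```

View pics/g.png

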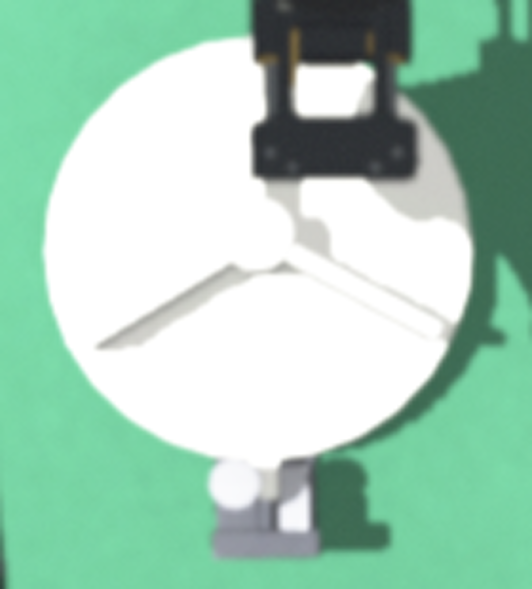

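View pics/g1.png

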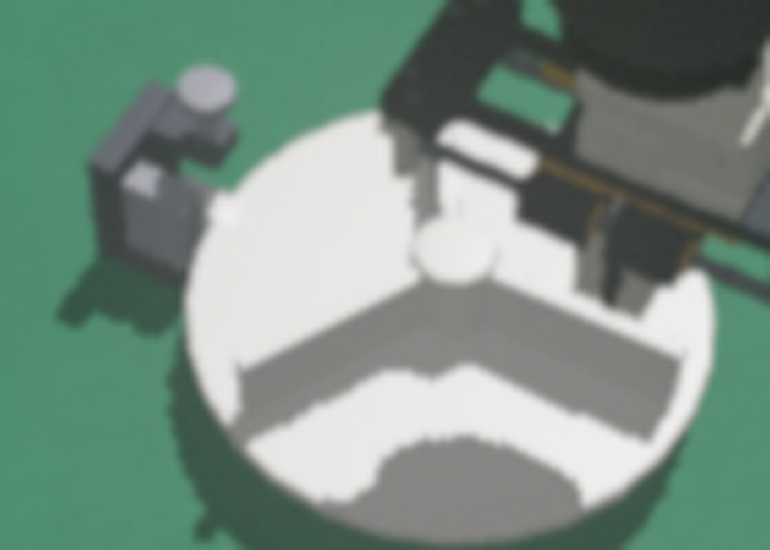

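Emit:
step_arm:
  steps:
    - [[0,0.965,0.205],0]
    - [[0,0.965,0.205],0]
    - [[0,0.965,0.205],0]
    - [[0,0.965,0.205],0]
    - [[0,0.965,0.205],0]
    - [[0,0.965,0.205],0]
    - [[0,0.965,0.205],0]
    - [[0,0.965,0.205],0]
    - [[0,0.965,0.205],0]
    - [[0,0.965,0.205],0]
    - [[0,0.965,0.205],0]
    - [[0,0.965,0.205],0]
    - [[0,0,0],0]
    - [[0,0,0],0]
    - [[0,0,0],0]

```text
time_s: 13.72
tcp_pos: [0.4373, -0.0059, 0.1753]
eef_rot: [143.5, 90.0, -125.5]
contact_force: [-0.0, 0.6, 0.0]
gripper_width: 0.0002
```

```bash
python3 - <<'E'
from h import *
s=get_state();print(s["tcp_pos"],s["joints"])
cv2.imwrite("pics/i.png",cv2.resize(capture("scene")[205:305,255:395],None,fx=5.5,fy=5.5,interpolation=cv2.INTER_CUBIC))
cv2.imwrite("pics/i1.png",cv2.resize(capture("top")[200:340,250:390],None,fx=4,fy=4,interpolation=cv2.INTER_CUBIC))
E
```

```text
[ 0.43731902 -0.00588822  0.17529992] [ 2.52473611e+01  1.27352499e+00 -3.37309087e+01  1.05491265e-02
 -5.50110156e+01 -2.42878641e+01]
```

View pics/i.png

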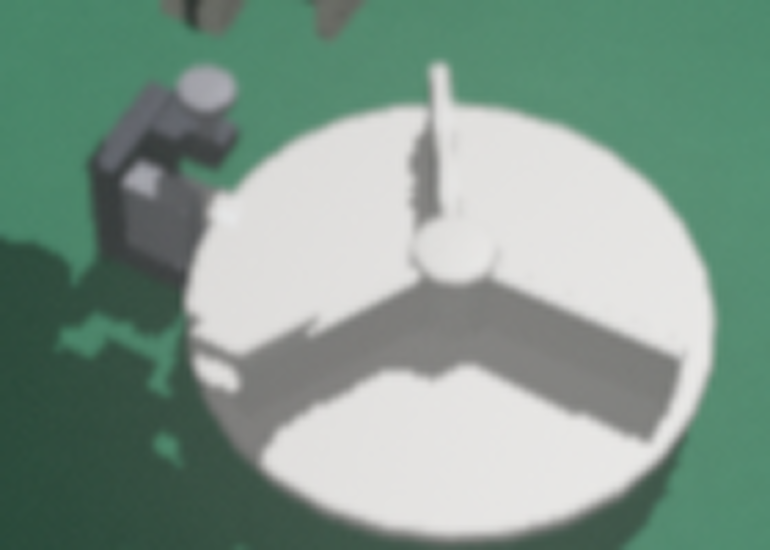

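View pics/i1.png

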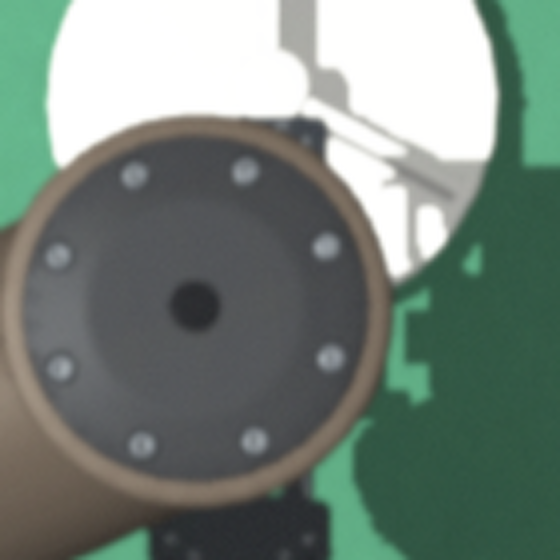

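Emit:
step_arm:
  steps:
    - [[0.6,0,0],0]
    - [[0.6,0,0],0]
    - [[0.5,0,0],0]
    - [[0.3,0,0],0]
    - [[0.2,0,0],0]
    - [[0,0,0],0]
    - [[0,0,0],0]

```text
time_s: 14.4
tcp_pos: [0.4373, -0.006, 0.1316]
eef_rot: [136.2, 90.0, -132.9]
contact_force: [-0.1, -0.6, 1.2]
gripper_width: 0.0008
```

Emit:
step_arm:
  steps:
    - [[0.05,0,0],0]
    - [[0.05,0,0],0]
    - [[0,0,0],0]

```text
time_s: 14.65
tcp_pos: [0.4372, -0.0059, 0.1298]
eef_rot: [-63.8, 90.0, 27.2]
contact_force: [0.2, -0.3, 0.0]
gripper_width: 0.0003
```

Emit:
step_arm:
  steps:
    - [[0.05,0,0],0]
    - [[0.05,0,0],0]
    - [[0,0,0],0]

```text
time_s: 14.9
tcp_pos: [0.437, -0.006, 0.1275]
eef_rot: [54.9, 90.0, 145.8]
contact_force: [0.6, 0.1, -0.8]
gripper_width: 0.0005
```

Emit:
step_arm:
  steps:
    - [[0.05,0,0],0]
    - [[0.05,0,0],0]
    - [[0,0,0],0]

```text
time_s: 15.15
tcp_pos: [0.4369, -0.006, 0.1254]
eef_rot: [102.4, 90.0, -166.6]
contact_force: [0.4, 0.3, 0.3]
gripper_width: 0.0
```

Emit:
step_arm:
  steps:
    - [[0.05,0,0],0]
    - [[0.05,0,0],0]
    - [[0,0,0],0]

```text
time_s: 15.4
tcp_pos: [0.4371, -0.0059, 0.1235]
eef_rot: [-107.9, 90.0, -17.0]
contact_force: [0.2, -0.2, 0.5]
gripper_width: 0.0005
```

Emit:
step_arm:
  steps:
    - [[0.05,0,0],0]
    - [[0.05,0,0],0]
    - [[0,0,0],0]

```text
time_s: 15.65
tcp_pos: [0.4371, -0.0059, 0.1215]
eef_rot: [-76.1, 90.0, 14.8]
contact_force: [0.3, -0.1, 0.7]
gripper_width: 0.0008
```

Emit:
step_arm:
  steps:
    - [[0.05,0,0],0]
    - [[0.05,0,0],0]
    - [[0,0,0],0]

```text
time_s: 15.9
tcp_pos: [0.4371, -0.0059, 0.1194]
eef_rot: [-69.7, 90.0, 21.3]
contact_force: [-0.9, 0.8, -0.4]
gripper_width: 0.0003
```

Emit:
step_arm:
  steps:
    - [[0.05,0,0],0]
    - [[0,0,0],0]

```text
time_s: 16.07
tcp_pos: [0.437, -0.006, 0.1184]
eef_rot: [105.7, 90.0, -163.4]
contact_force: [0.5, -0.3, 1.0]
gripper_width: 0.0006
```

Emit:
step_arm:
  steps:
    - [[0.05,0,0],0]
    - [[0,0,0],0]

```text
time_s: 16.23
tcp_pos: [0.4371, -0.0059, 0.1174]
eef_rot: [32.6, 90.0, 123.6]
contact_force: [0.7, 0.4, 1.3]
gripper_width: 0.0006
```

```bash
python3 - <<'E'
from h import *
print(proj("scene",[.437,-.006,.098]))
cv2.imwrite("pics/j.png",cv2.resize(capture("scene")[205:305,255:395],None,fx=5.5,fy=5.5,interpolation=cv2.INTER_CUBIC))
E
```

```text
[[292.07699107 222.42431595]]
```

View pics/j.png

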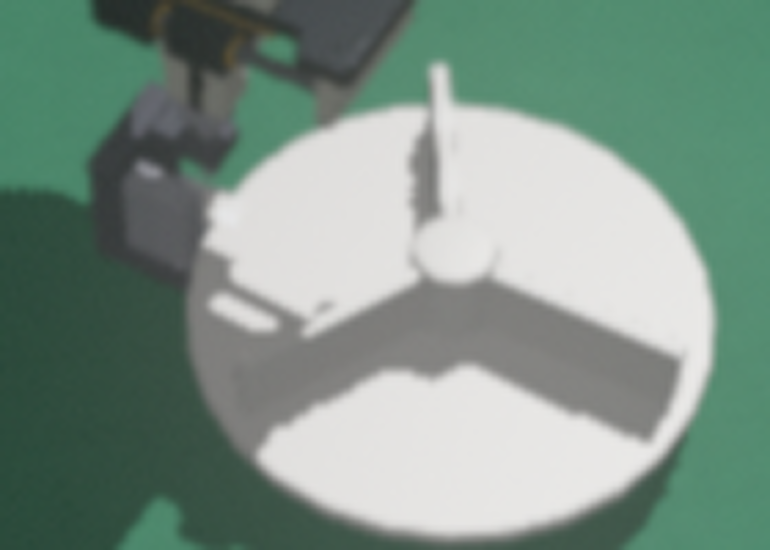

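```bash
python3 - <<'E'
from h import *
I=capture("scene")[205:250,265:315]
cv2.imwrite("pics/k.png",cv2.resize(I,None,fx=13,fy=13,interpolation=cv2.INTER_CUBIC))
print((proj("scene",[[.437,-.006,.0984],[.437+.021,-.006,.0984],[.437-.021,-.006,.0984],[.437,-.006,.105]])-[265,205])*13+6)
print(get_state()["contact_force"])
E
```

```text
[[357.93407423 231.22179833]
 [446.98890322 271.76163927]
 [269.90619427 191.1493586 ]
 [356.82683177 209.76585245]]
[ 0.33394272 -0.39768423 -0.23635343]
```

View pics/k.png

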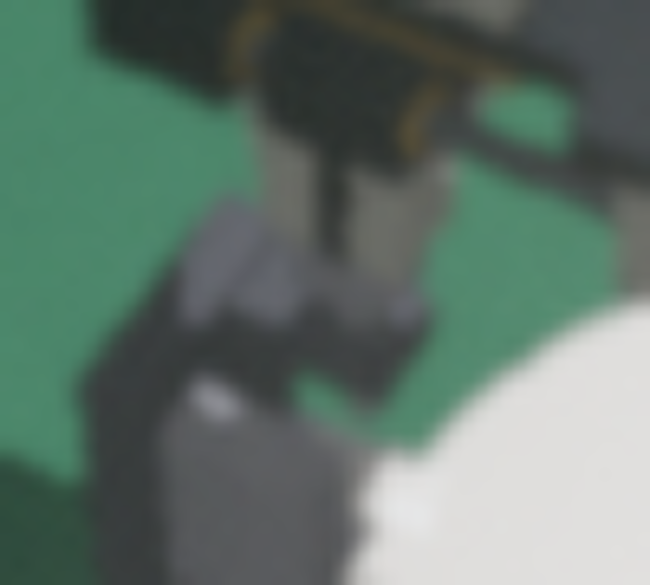

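Emit:
step_arm:
  steps:
    - [[0.05,0,0],0]

```text
time_s: 16.42
tcp_pos: [0.437, -0.006, 0.1166]
eef_rot: [101.2, 90.0, -167.9]
contact_force: [-1.0, 0.1, 2.2]
gripper_width: 0.0005
```

Emit:
step_arm:
  steps:
    - [[0.05,0,0],0]

```text
time_s: 16.5
tcp_pos: [0.437, -0.006, 0.1156]
eef_rot: [18.3, 90.0, 109.2]
contact_force: [-1.1, 0.2, 3.1]
gripper_width: 0.0004
```

Emit:
step_arm:
  steps:
    - [[0.05,0,0],0]

```text
time_s: 16.58
tcp_pos: [0.437, -0.006, 0.1145]
eef_rot: [101.6, 90.0, -167.4]
contact_force: [-1.5, 0.5, 2.9]
gripper_width: 0.0004
```

Emit:
step_arm:
  steps:
    - [[0.05,0,0],0]

```text
time_s: 16.67
tcp_pos: [0.437, -0.0059, 0.1135]
eef_rot: [93.4, 90.0, -175.6]
contact_force: [-1.8, 0.6, 2.4]
gripper_width: 0.0003
```

Emit:
step_arm:
  steps:
    - [[0.05,0,0],0]

```text
time_s: 16.75
tcp_pos: [0.437, -0.0059, 0.1125]
eef_rot: [102.4, 90.0, -166.6]
contact_force: [-1.0, 0.9, 1.7]
gripper_width: 0.0
```

Emit:
step_arm:
  steps:
    - [[0.05,0,0],0]

```text
time_s: 16.83
tcp_pos: [0.437, -0.0059, 0.1114]
eef_rot: [106.7, 90.0, -162.4]
contact_force: [-0.9, 1.3, 2.2]
gripper_width: 0.0006
```

Emit:
step_arm:
  steps:
    - [[0.05,0,0],0]

```text
time_s: 16.92
tcp_pos: [0.437, -0.006, 0.1104]
eef_rot: [102.4, 90.0, -166.6]
contact_force: [-1.1, -0.4, 1.9]
gripper_width: 0.0002
```

Emit:
step_arm:
  steps:
    - [[0.05,0,0],0]

```text
time_s: 17.0
tcp_pos: [0.437, -0.0059, 0.1094]
eef_rot: [90.9, 90.0, -178.2]
contact_force: [0.2, -0.6, 2.4]
gripper_width: 0.0007
```

Emit:
step_arm:
  steps:
    - [[0.05,0,0],0]

```text
time_s: 17.08
tcp_pos: [0.437, -0.006, 0.1084]
eef_rot: [126.9, 90.0, -142.2]
contact_force: [-1.1, -0.1, 2.0]
gripper_width: 0.0003
```

Emit:
step_arm:
  steps:
    - [[0.05,0,0],0]

```text
time_s: 17.17
tcp_pos: [0.4371, -0.006, 0.1075]
eef_rot: [162.5, 90.0, -106.6]
contact_force: [-0.9, 0.8, 2.3]
gripper_width: 0.0007
```

Emit:
step_arm:
  steps:
    - [[0.05,0,0],0]

```text
time_s: 17.25
tcp_pos: [0.4371, -0.0059, 0.1064]
eef_rot: [113.0, 90.0, -156.0]
contact_force: [-0.2, -0.0, 2.5]
gripper_width: 0.0006
```

Emit:
step_arm:
  steps:
    - [[0.04,0,0],0]

```text
time_s: 17.33
tcp_pos: [0.4372, -0.006, 0.1061]
eef_rot: [-158.5, 90.0, -67.5]
contact_force: [-6.7, 1.9, 20.2]
gripper_width: 0.0002
```

Emit:
step_arm:
  steps:
    - [[0.03,0,0],0]

```text
time_s: 17.42
tcp_pos: [0.4373, -0.006, 0.1061]
eef_rot: [-152.3, 90.0, -61.4]
contact_force: [-7.9, 1.6, 24.3]
gripper_width: 0.0007
```

Emit:
step_arm:
  steps:
    - [[0.03,0,0],0]

```text
time_s: 17.5
tcp_pos: [0.4373, -0.006, 0.106]
eef_rot: [-142.5, 90.0, -51.5]
contact_force: [-11.6, 2.7, 31.3]
gripper_width: 0.0006
```

```bash
python3 - <<'E'
from h import *
I=capture("scene")[205:250,265:315]
cv2.imwrite("pics/l.png",cv2.resize(I,None,fx=13,fy=13,interpolation=cv2.INTER_CUBIC))
s=get_state();print(s["contact_force"],s["tcp_pos"])
E
```

```text
[-9.37760045  0.88949167 24.68067228] [ 0.4372351  -0.00602247  0.10601639]
```

View pics/l.png

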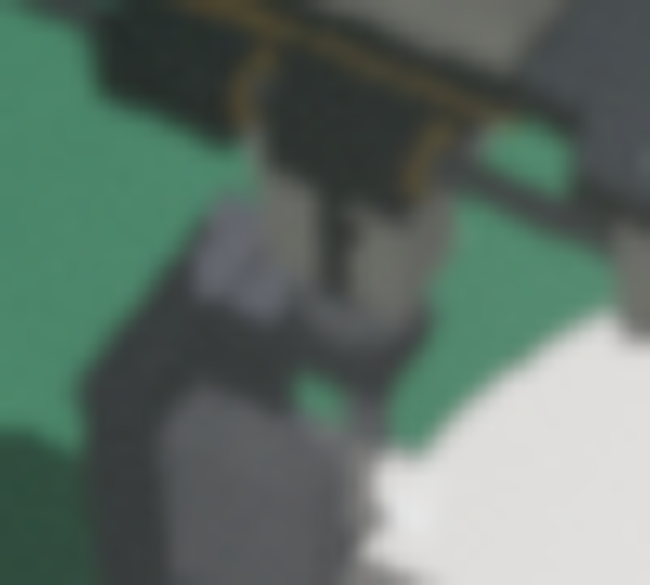

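Emit:
step_arm:
  steps:
    - [[-0.2,0,0],0]
    - [[-0.5,0,0],0]
    - [[-1,0,0],0]
    - [[-1,0,0],0]
    - [[-1,0,0],0]
    - [[-1,0,0],0]
    - [[-1,0,0],0]
    - [[0,0,0],0]
    - [[0,0,0],0]
    - [[0,0,0],0]
    - [[0,0,0],0]
    - [[0,0,0],0]

```text
time_s: 18.55
tcp_pos: [0.4366, -0.0061, 0.2176]
eef_rot: [108.8, 89.9, -160.3]
contact_force: [0.5, -0.2, 0.1]
gripper_width: 0.0006
```

```bash
python3 - <<'E'
from h import *
I=capture("scene")
cv2.imwrite("pics/m.png",cv2.resize(I[205:305,255:395],None,fx=5.5,fy=5.5,interpolation=cv2.INTER_CUBIC))
cv2.imwrite("pics/m2.png",I)
s=get_state();print(s["contact_force"],s["tcp_pos"],s["time_s"])
E
```

```text
[ 0.27932862  0.01041057 -0.37344927] [ 0.43669832 -0.00608925  0.21777312] 18.6
```

View pics/m.png

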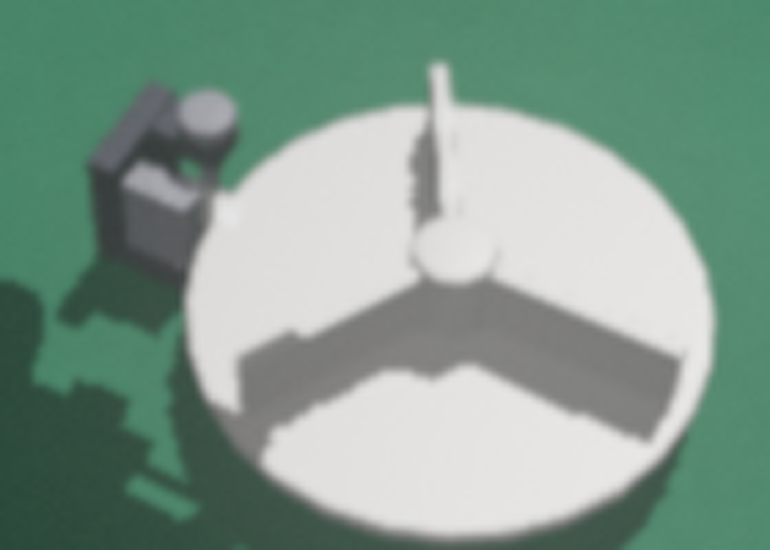

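View pics/m2.png

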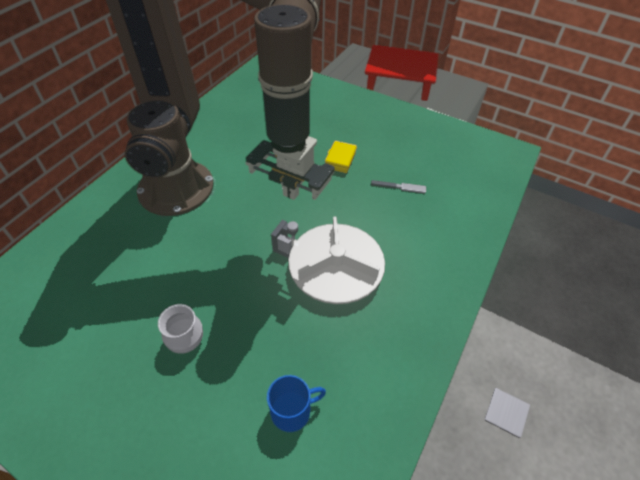

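The knob now sits about 25 crop pixels lower, at (207,113) against (207,88) before. The lug is still against the post, the bystanders are in place and the arm is clear, so I am handing the job in.

```bash
python3 -c "
from plant import *
print(close_job())"
```

```text
the job is handed in; nothing more can be done
None
```

I turned the tray anticlockwise by about 65° to the stop post and pushed the drop bolt down behind the lug. The job was handed in at about 18.6 s. It reports no verdict, so whether it passed is not confirmed.

- **Pressing on the post:** I pushed the spoke opposite the lug with the closed fingertips. I then held about 17.5 N at the spoke for roughly 0.8 s. Allowing for the measured sliding friction, that is about 8 N on the lug (up to about 12 N if friction acted differently). This figure is worked out from the wrist force, because the lug force cannot be read directly.
- **Bolt:** It slid down at 2–3 N past the lug's height, with no sign of landing on it. It met its end stop with the fingertips at z = 87 mm, the fully-down height. The downward force rose to about 31 N against that end stop before I backed off. This was over the 15 N you asked for, though that limit applies to bolt-on-lug contact and there was no sign of any.
- **Last checks:** In the final picture the knob is clearly lower, the lug is still on the post and the tray looks flat. The lota, mug, soap dish and scraper look unmoved, judged by eye and not measured. The arm is clear and the contact force reads about zero.
- **Disagreement:** For the first 5–6 mm below the expected knob contact height, the force read near zero instead of about 3 N. Most of those readings were taken after the arm had stopped. The final stop height and the picture both show the bolt fully down.

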